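# Route the pump to the yellow line at the aquarium bench

### The job

Send the water to the yellow line: push the white tab of the black flow-selector dial round with the fingers, past its clicks, until it points at the yellow tag and rests there, then press the green start button on the white pump box fully down and let it go. Only push and press: do not pinch the tab, do not pull the dial up off its spindle, do not press the button before the tab points at yellow, and leave the other things on the bench where they are.

Things in the scene. Friction and masses are not known exactly. Their poses are not given: they have to be found in the camera images.
- selector: fixed grey round selector base, diameter 264, 30 high, flat top; origin at the centre of its underside, z up. White pipe stubs (20 thick, below 30 high) stick out to 158 from the centre at the five stops, and one at the back. On it sits a black dial, diameter 108, top 62 above the bench
- dial_axis (a point): centre of the dial's top face, on its upright axis, 62 above the bench
- dial (a joint): turn of the dial in rad, 0 at the start, growing counter-clockwise seen from above, end stops at about -1.42 and +1.42. It clicks into five stops 0.628 (36 degrees) apart: -1.257, -0.628, 0, 0.628, 1.257. Let go within about 0.25 of a stop it swings to that stop by itself (within about 0.03) and stays; getting it past a click takes about 3 N at the tab. At the start the tab is at the middle stop 0, which has no coloured tag
- tab_tip (a point): top edge of the outer end of the white tab, 89 from the dial axis, 68 above the bench. The tab is a radial bar that turns with the dial: it sticks out of the dial from 54 to 89 from the axis, 15 wide with its grey side faces, 36 to 68 above the bench; beneath it is 6 of free space over the base (2 over a tag). Nothing stands beside it, so a shut fingertip fits on either side
- pointer (a point): point that turns with the dial, in line with the tab, 110 from the axis and 34 above the bench: it lies over the centre of the tag that the tab points at
- pad_left: grey face plate, 3 thick, on one side of the tab, the one that faces clockwise seen from above (pushing it turns the dial counter-clockwise). Its origin lies on the dial axis at the bench, not on the plate
- pad_right: grey face plate, 3 thick, on the other side of the tab, the one that faces counter-clockwise. Its origin lies on the dial axis at the bench, not on the plate
- dial_lift (a joint): how far the dial has been pulled up on its spindle, in m; 0 is seated. A spring and its weight hold it down with about 16 N
- tag_yellow: yellow round tag, diameter 30, 4 thick, fixed flat on the base at one of the four stops other than the middle one, 110 from the dial axis; origin at the centre of its underside, 30 above the bench
- tag_blue: blue tag, same size, at another stop
- tag_red: red tag, same size, at another stop
- tag_green: green tag, same size, at another stop
- pump: fixed white pump control box, 110 (x) by 130 (y), 50 high; origin at the centre of its underside
- start_top (a point): centre of the top of the green push button (diameter 28) on the pump box, the point to press straight down; it moves with the button
- start (a joint): travel of the start button in m, 0 released, 0.006 fully down; spring, about 5 N when fully down, it comes back by itself
- food_jar: loose white jar with green cap, diameter 68, 115 high; origin under its centre
- black_pot: loose black bowl, diameter 90, 50 high; origin under its centre
- mug: loose blue mug, diameter 80, 85 high, with a handle; origin under its centre
- scrub_brush: loose brush lying flat; origin under its middle
- pvc_coupling: loose grey pipe coupling standing on end, diameter 48, 45 high; origin under its centre
- spanner: loose steel spanner lying flat; origin under its middle
- dose_bottle: loose amber bottle, diameter 44, 90 high; origin under its centre

How it is judged:
On the way, in this order (a step that is already met when the one before it is completed fails the run):
1. the tab points at the yellow tag and the dial is at rest there (horizontal distance between pointer and tag_yellow below 0.009 m and value of joint dial_lift below 0.003 m and velocity of joint dial between -0.1 and 0.1 rad/s), for 0.3 s.
2. the start button is pressed down (value of joint start above 0.0045 m and horizontal distance between pointer and tag_yellow below 0.009 m), for 0.04 s.
At the end, for the whole second after the job is handed in: the pointer lies within 9 mm of the yellow tag's centre with the dial at rest and seated (lifted less than 3 mm), the start button is released (travel under 2 mm), and every loose thing is within 30 mm of where it started (all of step 1 and value of joint start below 0.002 m and distance of each of food_jar, black_pot, mug, scrub_brush, pvc_coupling, spanner, dose_bottle from where it was at the start of the episode below 0.03 m); the robot touches nothing.
It fails at once if the tab is pinched: both of its side faces are pressed by the fingers at once (over 1 N each) (contact force between the fingers and pad_left above 1 N and contact force between the fingers and pad_right above 1 N).
It fails at once if the dial is pulled up off its seat by more than 5 mm (value of joint dial_lift above 0.005 m).
It fails at once if the start button is pressed (over 3 mm) while the tab does not point at the yellow tag (value of joint start above 0.003 m and not (horizontal distance between pointer and tag_yellow below 0.009 m)).
It fails at once if a loose thing on the bench is moved by more than 30 mm (distance of any of food_jar, black_pot, mug, scrub_brush, pvc_coupling, spanner, dose_bottle from where it was at the start of the episode above 0.03 m).
It also fails if it takes over 48 s, if anything falls off the work surface, if the arm or the gripper's body presses on something with over 40 N, if the wrist force passes 120 N, or if a joint passes its speed limit or range.

### The arm

A 7-joint arm with a two-finger parallel gripper is mounted at the origin on the work surface. World frame = base frame: x ahead of the robot, y to its left, z up, the work surface at z = 0. Lengths are in m, angles in rad, forces in N, time in s.
With the tool pointing down it reaches from about 0.425 to 1.025 m from the base axis. Payload 9.4 kg.
Tool frame: the origin (TCP) lies on the front face of the gripper's body, between the roots of the fingers; the fingertips stand 84 mm ahead of it and the grasp point (between the pads) lies 65 mm ahead of it; z points along the fingers, x is the direction in which the jaws open and shut, and the axes are right-handed (so a half turn about z gives the same grasp; the last joint's range is limited). The gripper opens to 93 mm and grips with 3 to 60 N. Pads are 15 mm wide; open, the fingers measure 128 mm over their backs; the gripper's body (75 mm by 188 mm) begins 65 mm behind the grasp point.
Start: joints at [1.231, 0.599, -0.003, 1.599, 0.002, 0.943, -0.08], TCP at [0.188, -0.7, 0.303] pointing down, gripper open.
Joint ranges: [-2.57, 2.57], [-0.35, 1.97], [-1.29, 1.29], [0.11, 2.56], [-1.05, 4.19], [0.11, 1.86], [-2.63, 2.63]. Speed limits (rad/s): [2.22, 2.22, 3.01, 3.01, 3.14, 3.14, 3.14].

### API

Orientations are given as a unit quaternion [x, y, z, w].
In Python, from rig import r, get_image gives the robot as it stands.
- The arm moves only by the shell command python3 -m inch 'ROWS'. ROWS is JSON, one flat list of numbers, 7 for each row, row after row: the shift along the tool's x, y, z in units of 60 mm (1.0 is 60 mm), then the turn, a rotation vector about the tool's x, y, z in units of 6 degrees (1.0 is 6 degrees), then the opening, from 0 (shut) to 1 (fully open). A call has 1 to 10 rows; each row is the pose to reach, as a shift and turn from the pose commanded when the call began, along the tool's axes at that moment; what a row does not reach only later rows make up. A row lasts 1/8 s, in which the tool goes at most 62.5 mm and 10.7 degrees, less where a joint would pass 70% of its speed; a pose out of reach is approached as far as the arm can. A call with a gripper value outside its range is refused whole. The fingers move at their own pace and stop on an object; the grip force is fixed at half the most. Time passes only in rows, so rows that repeat a pose let the fingers close. It gives the time, the measured TCP pose, the force and the opening at its end, in the units of the state.
- r.state(): the state, without advancing time (a new reading comes with each control period).
- get_image(name): name is "scene" or "top" or "wrist"; returns a dict with "color" (400x640x3 uint8, blue, green, red), "z_map" (400x640 float32, m along the optical axis (not along the pixel's ray), 0 where there is no reading), "K" (3x3 intrinsics, pixels), "rvec" (rotation vector, rad) and "tvec" (3), from world to camera coordinates, as OpenCV has them; the wrist camera has in their place "tool_from_camera" (4x4, takes a point from camera to tool coordinates, whose origin is the TCP and whose axes are the tool frame's). Camera axes: x right, y down, z forward; pixel columns grow to the right and rows downward; lengths in m; the calibration is good to about 2 mm. A picture is of the moment at which its call begins: read the wrist's pose just before it.
- r.job_done(): hands the job in, once; it reports no verdict.
The state is a dict: "t": time; "joint_positions": joint angles; "joint_velocities": joint speeds; "tau": joint torques, N m; "tool_pos": TCP position; "tool_rot": TCP orientation; "ft_force": force on the tool from outside, world axes, zero at the start; "moment": the same for the moment, N m; "gripper_width": finger opening in m.
Only numpy, scipy, OpenCV 4.12 (cv2) and the standard library are available. Lean on these libraries where they do the work, as an engineer would, in place of code of your own. Each camera call takes 0.05 s, during which the arm holds its last target.

## Working session

There is one attempt and no reset: what is moved stays moved. The work goes in short steps, Python scripts to look and compute and a shell command to move; the robot and the scene stay as the last step left them, time stands still between calls to the robot, and variables do not carry over. Pictures are saved under pics/ and viewed, and the job is handed in when it is done.

```bash
ls; mkdir -p pics
python3 - <<'E'
from rig import r,get_image
import cv2
print(r.state())
for n in("scene","top","wrist"):
    d=get_image(n); cv2.imwrite(f"pics/{n}0.png",d["color"])
    print(n,d["K"],d.get("rvec"),d.get("tvec"),d.get("tool_from_camera"))
E
```

```text
pics
{'t': 0.0, 'joint_positions': array([ 1.23132855,  0.60013559, -0.00253501,  1.60012837,  0.0018038 ,
        0.9428702 , -0.07979764]), 'joint_velocities': array([-0.0019657 ,  0.00059903, -0.00117078,  0.00141904,  0.00064253,
       -0.00106911,  0.00275062]), 'tau': array([ 1.55515136e-03, -7.65076089e+01,  1.49749719e+00, -2.52359033e+01,
       -5.24957688e-02,  1.67132635e-02,  1.99165547e-04]), 'tool_pos': array([ 0.18821935, -0.69977693,  0.30185296]), 'tool_rot': array([ 7.93664895e-01, -6.08354701e-01, -6.53384902e-04, -4.06930273e-04]), 'ft_force': array([ 0.52842962,  0.34188157, -0.27198684]), 'moment': array([-0.00853199, -0.00910689, -0.03348112]), 'gripper_width': 0.09327870110482235}
scene [[425.72746867   0.         319.0819211 ]
 [  0.         425.72746867 190.64182099]
 [  0.           0.           1.        ]] [ 1.56071683  2.21037861 -0.7126272 ] [ 0.1885068  -0.39059046  1.57549834] None
top [[454.58038595   0.         325.40495542]
 [  0.         454.58038595 196.22610327]
 [  0.           0.           1.        ]] [ 2.10356836 -2.11190236  0.18154878] [0.00791165 0.56968612 1.23447409] None
wrist [[302.38266749   0.         317.63507892]
 [  0.         302.38266749 199.64052208]
 [  0.           0.           1.        ]] None None [[ 9.99999838e-01  4.44382377e-04  3.54575427e-04 -6.04326826e-04]
 [-5.21793728e-04  9.65026179e-01  2.62153012e-01 -7.19835069e-02]
 [-2.25678391e-04 -2.62153154e-01  9.65026255e-01 -8.21973204e-02]
 [ 0.00000000e+00  0.00000000e+00  0.00000000e+00  1.00000000e+00]]
```

View pics/top0.png

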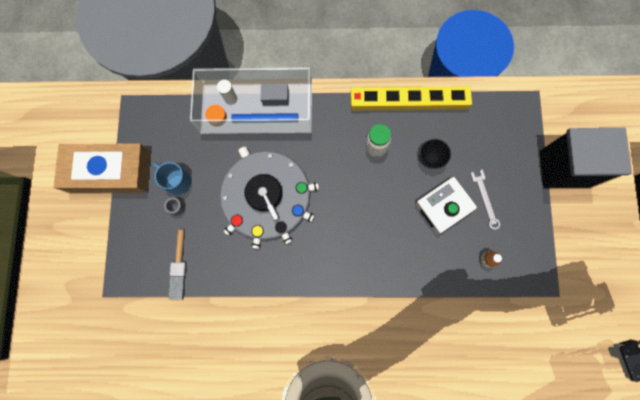

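View pics/scene0.png

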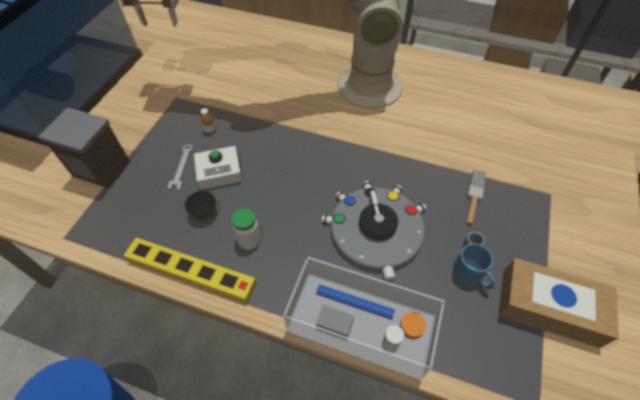

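The top view shows the selector at (265,195) with the tab towards (281,228). The yellow tag is at (257,231), one stop clockwise. The pump is at (447,205), with its button at (452,209). Next I'll measure these.

```bash
cat > h.py <<'E'
import numpy as np,cv2
from rig import r,get_image
from scipy.spatial.transform import Rotation as R
def ray(d,u,v,z):
    M=cv2.Rodrigues(np.array(d["rvec"],float))[0]; t=np.array(d["tvec"],float).ravel()
    c=-M.T@t; w=M.T@np.linalg.inv(d["K"])@np.array([u,v,1.]); return c+w*(z-c[2])/w[2]
def blobs(d,lo,hi,amin=15):
    h=cv2.cvtColor(d["color"],cv2.COLOR_BGR2HSV); m=cv2.inRange(h,lo,hi)
    n,l,s,c=cv2.connectedComponentsWithStats(m)
    return [(c[i].round(1),int(s[i,4])) for i in range(1,n) if s[i,4]>=amin]
E
python3 - <<'E'
from h import *
H={"yellow":((22,120,120),(35,255,255)),"blue":((105,150,80),(125,255,255)),"green":((45,120,50),(80,255,255)),"red":((0,180,120),(6,255,255)),"white":((0,0,190),(180,40,255))}
for n in("top","scene"):
    d=get_image(n)
    for k,(lo,hi) in H.items():
        for c,a in blobs(d,lo,hi):
            z=.068 if k=="white" else .034
            p=ray(d,*c,z)
            if .3<p[0]<1 and abs(p[1])<.6: print(n,k,c,a,p.round(4), "z.06:",ray(d,*c,.06).round(4)[:2])
    if n=="top": 
        cv2.imwrite("pics/z.png",cv2.resize(d["color"][140:260,200:330],None,fx=6,fy=5,interpolation=cv2.INTER_CUBIC)[:600])
        cv2.imwrite("pics/zp.png",cv2.resize(d["color"][110:280,350:520],None,fx=3.5,fy=3.5,interpolation=cv2.INTER_CUBIC)[:600])
E
```

```text
top yellow [410.7  97.9] 2037 [ 0.8735 -0.2505  0.034 ] z.06: [ 0.8623 -0.2459]
top yellow [257.  230.7] 98 [0.475  0.2018 0.034 ] z.06: [0.4718 0.1972]
top blue [264.6 115.8] 255 [0.8215 0.1885 0.034 ] z.06: [0.8114 0.1842]
top blue [297.4 210. ] 77 [0.5342 0.0868 0.034 ] z.06: [0.5299 0.0845]
top green [379.5 134.2] 326 [ 0.7602 -0.1543  0.034 ] z.06: [ 0.7513 -0.1516]
top green [301.2 187.3] 80 [0.6009 0.0764 0.034 ] z.06: [0.5952 0.0744]
top green [452.2 208.1] 95 [ 0.5372 -0.3557  0.034 ] z.06: [ 0.5328 -0.349 ]
top red [357.   95.5] 20 [ 0.8831 -0.0896  0.034 ] z.06: [ 0.8717 -0.0883]
top red [236.4 220. ] 74 [0.5061 0.262  0.034 ] z.06: [0.5023 0.2562]
top white [272.3  68.3] 119 [0.9579 0.1634 0.068 ] z.06: [0.962  0.1646]
top white [192.4  86.8] 17 [0.9018 0.4007 0.068 ] z.06: [0.9055 0.4034]
top white [257.5  99.3] 2130 [0.8599 0.2051 0.068 ] z.06: [0.8633 0.2066]
top white [243.  151.6] 69 [0.6999 0.2426 0.068 ] z.06: [0.7024 0.2443]
top white [484.7 196.2] 267 [ 0.5646 -0.4388  0.068 ] z.06: [ 0.5661 -0.4415]
top white [447.6 205.6] 1262 [ 0.5386 -0.3346  0.068 ] z.06: [ 
[... 887 characters left out ...]
1 0.1915]
scene green [214.2 154.2] 28 [ 0.5126 -0.3681  0.034 ] z.06: [ 0.5304 -0.3525]
scene green [242.9 218.4] 320 [ 0.6979 -0.1789  0.034 ] z.06: [ 0.7111 -0.1681]
scene green [338.8 217.9] 55 [0.6062 0.0767 0.034 ] z.06: [0.6217 0.081 ]
scene red [410.8 209.4] 30 [0.5108 0.262  0.034 ] z.06: [0.5287 0.2616]
scene red [242.4 284.9] 26 [ 0.8793 -0.0932  0.034 ] z.06: [ 0.8879 -0.0846]
scene white [229.7 158.3] 252 [ 0.5349 -0.2955  0.068 ] z.06: [ 0.5294 -0.2999]
scene white [201.8 163.8] 246 [ 0.5819 -0.3652  0.068 ] z.06: [ 0.5768 -0.3701]
scene white [388.8 270.9] 35 [0.7334 0.2499 0.068 ] z.06: [0.7295 0.25  ]
scene white [394.3 333.7] 205 [0.8815 0.3008 0.068 ] z.06: [0.8788 0.3012]
```

View pics/z.png

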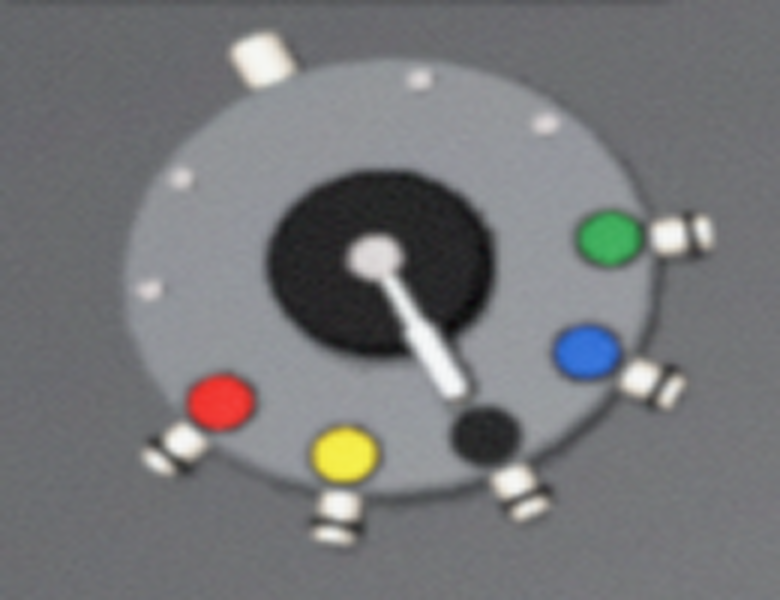

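View pics/zp.png

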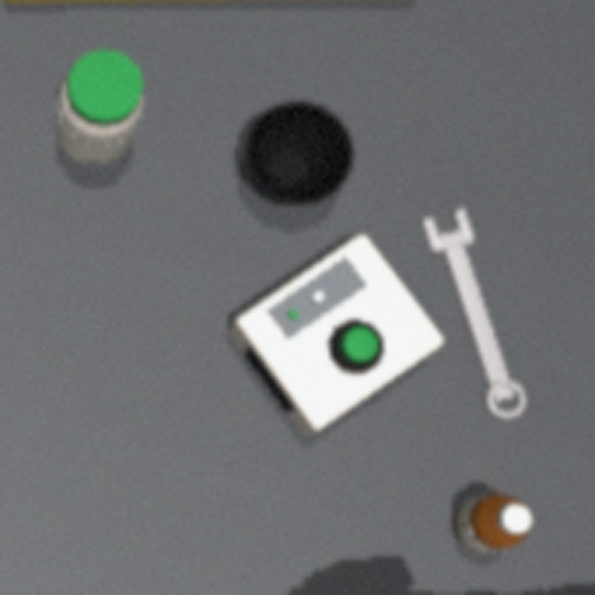

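Run:
```python
from h import *
from scipy.optimize import least_squares
T={"top":[(257,230.7),(297.4,210),(301.2,187.3),(236.4,220),(452.2,208.1)],"scene":[(392.5,195.4),(349.4,200.3),(338.8,217.9),(410.8,209.4),(214.2,154.2)]}
D={n:get_image(n) for n in T}
off=np.array([-1,1,2,-2])*np.pi/5
for n in T:
    P=np.array([ray(D[n],*u,.034)[:2] for u in T[n][:4]])
    f=lambda q:(P-np.c_[q[0]+.11*np.cos(q[2]+off),q[1]+.11*np.sin(q[2]+off)]).ravel()
    # q2 = middle angle; yellow is -1 (clockwise), red -2, blue +1, green +2
    s=least_squares(f,[.58,.18,-2.]);print(n,s.x.round(4),np.abs(s.fun).max().round(4))
M=[]
for n in T:
    a=ray(D[n],*T[n][4],0);b=ray(D[n],*T[n][4],.1);u=(b-a)/np.linalg.norm(b-a);M.append((a,u))
A=sum(np.eye(3)-np.outer(u,u) for a,u in M);b=sum((np.eye(3)-np.outer(u,u))@a for a,u in M)
p=np.linalg.solve(A,b);print("button",p.round(4),[np.linalg.norm((np.eye(3)-np.outer(u,u))@(p-a)).round(4) for a,u in M])
for n in T:
    d=D[n];m=cv2.Rodrigues(np.array(d["rvec"]))[0];t=np.array(d["tvec"]).ravel()
    for u,v in T[n]:
        z=np.median(d["z_map"][int(v)-1:int(v)+2,int(u)-1:int(u)+2]); c=np.linalg.inv(d["K"])@[u,v,1]*z
        print(n,u,v,(m.T@(c-t)).round(4))
s=r.state();print(R.from_quat(s["tool_rot"]).as_matrix().round(3))
```

```text
top [ 0.5838  0.1848 -2.6683] 0.0004
scene [ 0.5888  0.1848 -2.6661] 0.0007
button [ 0.5327 -0.3492  0.0635] [np.float64(0.0011), np.float64(0.0011)]
top 257 230.7 [0.4751 0.2019 0.0332]
top 297.4 210 [0.5341 0.0867 0.0347]
top 301.2 187.3 [0.6011 0.0765 0.0334]
top 236.4 220 [0.5062 0.2622 0.0331]
top 452.2 208.1 [ 0.5311 -0.3464  0.0703]
scene 392.5 195.4 [0.4805 0.2008 0.0337]
scene 349.4 200.3 [0.5378 0.0868 0.0323]
scene 338.8 217.9 [0.6044 0.0762 0.031 ]
scene 410.8 209.4 [0.51   0.262  0.0328]
scene 214.2 154.2 [ 0.5384 -0.3455  0.0717]
[[ 0.26  -0.966 -0.   ]
 [-0.966 -0.26   0.   ]
 [-0.     0.    -1.   ]]
```

```bash
cat >> h.py <<'E'
def rows(targets):
    "targets: (x,y,z,heading deg of tool -x) ; prints shift/turn in move units"
    s=r.state();Q=R.from_quat(s["tool_rot"]);p=np.array(s["tool_pos"])
    for x,y,z,h in targets:
        a=np.radians(h);X=np.array([-np.cos(a),-np.sin(a),0]);Z=np.array([0,0,-1.]);Y=np.cross(Z,X)
        T=R.from_matrix(np.c_[X,Y,Z])
        print(((Q.inv().apply(np.array([x,y,z])-p))/.06).round(2),np.degrees((Q.inv()*T).as_rotvec()/6).round(2))
E
python3 - <<'E'
from h import *
rows([(.45,-.40,.30,105),(.5394,.1137,.25,117.2)])
E
```

```text
[-3.7  -5.51  0.04] [0.   0.   0.01]
[-11.58  -9.17   0.88] [ 0.    0.   -2.02]
```

```bash
python3 -m inch '[-0.6,-0.85,0,0,0,0,0,-1.2,-1.75,0,0,0,0,0,-1.85,-2.6,0,0,0,0,0,-2.45,-3.5,0,0,0,0,0,-3.1,-4.6,0,0,0,0,0,-3.7,-5.5,0,0,0,0,0,-4.6,-5.95,0,0,0,0,0,-5.5,-6.4,0,0,0,0,0,-6.4,-6.85,0.1,0,0,-0.3,0,-7.3,-7.3,0.2,0,0,-0.6,0]'
python3 - <<'E'
from h import *
rows([(.5394,.1137,.25,117.2)])
E
```

```text
t: 1.6
tool_pos: [0.4954, -0.1736, 0.2922]
tool_rot: [0.813, -0.583, 0.001, -0.0]
ft_force: [0.4, 0.3, 0.5]
gripper_width: 0.0008
[-4.3  -2.23  0.7 ] [-0.01 -0.01 -1.41]
```

```bash
python3 -m inch '[-0.8,-0.4,0.1,0,0,-0.3,0,-1.6,-0.8,0.3,0,0,-0.6,0,-2.4,-1.2,0.5,0,0,-0.9,0,-3.2,-1.65,0.6,0,0,-1.2,0,-3.9,-2.0,0.7,0,0,-1.4,0,-4.3,-2.23,0.7,0,0,-1.4,0,-4.3,-2.23,0.7,0,0,-1.4,0,-4.3,-2.23,0.7,0,0,-1.4,0]'
python3 - <<'E'
from h import *
s=r.state();print(s["tool_pos"],s["gripper_width"])
d=get_image("wrist");cv2.imwrite("pics/w1.png",d["color"])
# project tips & expected points
Q=R.from_quat(s["tool_rot"]).as_matrix();Tc=d["tool_from_camera"]
def proj(P):
    pt=Q.T@(np.array(P)-s["tool_pos"]);c=np.linalg.inv(Tc)@np.r_[pt,1];u=d["K"]@c[:3];return (u[:2]/u[2]).round(1)
C=np.array([.586,.1848])
for n,a in(("tab",-2.667),("yel",-2.667-.628),("blue",-2.667+.628)):
    e=np.array([np.cos(a),np.sin(a)])
    print(n,proj([*(C+.089*e),.068]),proj([*(C+.110*e),.034]))
print("axis",proj([*C,.062]))
for k,lo,hi in(("y",(22,120,120),(35,255,255)),("b",(105,150,80),(125,255,255)),("r",(0,180,100),(6,255,255)),("g",(45,120,50),(80,255,255))): print(k,blobs(d,lo,hi,60))
rows([(.5394,.1137,.131,117.2)])
E
```

```text
t: 2.6
tool_pos: [0.539, 0.1106, 0.2499]
tool_rot: [0.853, -0.522, 0.0, 0.0]
ft_force: [0.1, 0.6, 0.5]
gripper_width: 0.0006
[0.53902865 0.11060147 0.24987214] 0.0006166173622146174
tab [269.7 214. ] [275.5 223.2]
yel [210.9 196.3] [211.7 204. ]
blue [326.8 196. ] [337.8 203.7]
axis [266.1 113.2]
y [(array([210.3, 206.3]), 547)]
b [(array([336.6, 205.3]), 560)]
r []
g [(array([377.5, 150.6]), 720)]
[-0.05 -0.03  1.98] [ 0.01 -0.01 -0.04]
```

View pics/w1.png

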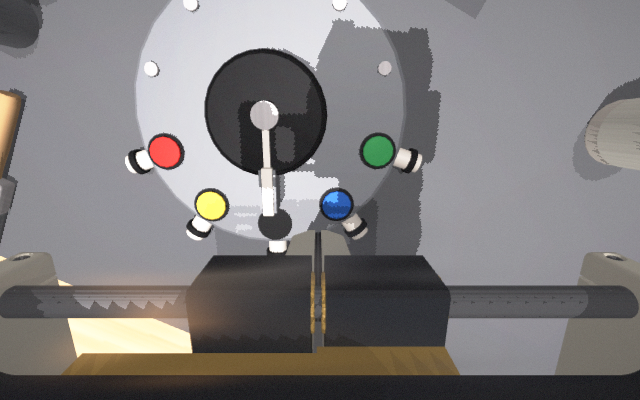

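The wrist view agrees with the map: yellow at (210,206), tab end at (270,214), and the shut fingertip at about (320,240). Before lowering I'll check the finger profile from the depth map.

Run:
```python
from h import *
d=get_image("wrist");z=d["z_map"];Tc=d["tool_from_camera"];Ki=np.linalg.inv(d["K"])
for v in(232,238,244,250,258,270,285,320):
    for u in(200,250,300,310,330,345,400,440):
        p=Tc@np.r_[Ki@[u,v,1]*z[v,u],1]; print((p[:3]*1000).round().astype(int),end=" ")
    print()
```

```text
[-128   47  224] [-73  45 219] [-19  46 220] [-5 -8 81] [ 6 -9 79] [ 30  50 231] [ 96  57 249] [142  57 249] 
[-131   57  230] [-74  54 223] [-10  -9  70] [-5 -9 71] [ 6 -9 71] [ 32  65 249] [ 96  65 249] [143  64 248] 
[-139   72  248] [-80  72 249] [-10  -9  63] [-5 -9 63] [ 6 -9 63] [14 -9 63] [ 97  72 249] [144  72 248] 
[-140   80  248] [-81  80 249] [-9 -9 56] [-4 -9 56] [ 6 -8 57] [13 -9 56] [ 97  80 248] [145  80 249] 
[-141   90  249] [-19 -35  -7] [ -5 -35  -7] [ -3 -35  -6] [  3 -35  -8] [  7 -35  -7] [ 21 -36  -8] [146  90 249] 
[-143  106  248] [-17 -36 -15] [ -5 -35 -14] [ -3 -35 -14] [  2 -36 -15] [  6 -35 -14] [ 20 -36 -15] [148 106 250] 
[-27 -36 -21] [-16 -36 -22] [ -5 -35 -21] [ -2 -35 -20] [  2 -36 -22] [  5 -36 -22] [ 18 -36 -22] [ 27 -35 -21] 
[-27 -28 -24] [-16 -29 -25] [ -5 -29 -25] [ -2 -26 -21] [  2 -29 -25] [  5 -29 -25] [ 18 -28 -24] [ 27 -29 -24]
```

```bash
python3 -m inch '[0,0,0.5,0,0,0,0,0,0,1.0,0,0,0,0,0,0,1.5,0,0,0,0,0,0,1.8,0,0,0,0,0,0,1.98,0,0,0,0,0,0,1.98,0,0,0,0,0,0,1.98,0,0,0,0]'
python3 - <<'E'
from h import *
s=r.state();print(s["tool_pos"],s["ft_force"])
C=np.array([.586,.1848]);L=[]
# finger offset .025 ccw of tab, radius .076; dial turn d
for dd in (0,-.1,-.2,-.3,-.4,-.5,-.58):
    a=-2.667+dd;e=np.array([np.cos(a),np.sin(a)]);cw=np.array([e[1],-e[0]])
    p=C+.076*e-.025*cw;L.append((*p,.131,117.2+np.degrees(dd)))
rows(L)
E
```

```text
t: 3.58
tool_pos: [0.5395, 0.1114, 0.1318]
tool_rot: [0.853, -0.522, 0.0, -0.0]
ft_force: [0.3, 0.1, -0.9]
gripper_width: 0.0007
[0.53952527 0.11139497 0.13175871] [ 0.33254794  0.06950507 -0.92660389]
[-0.32  0.02  0.01] [-0.01 -0.   -0.03]
[-0.45  0.06  0.01] [-0.01 -0.    0.93]
[-0.58  0.08  0.01] [-0.01 -0.    1.88]
[-0.71  0.09  0.01] [-0.01 -0.    2.84]
[-0.84  0.08  0.01] [-0.01 -0.    3.79]
[-0.98  0.07  0.01] [-0.01 -0.    4.75]
[-1.08  0.04  0.01] [-0.01 -0.    5.51]
```

```bash
python3 -m inch '[-0.2,0.01,0,0,0,0,0,-0.32,0.02,0,0,0,0,0,-0.38,0.04,0,0,0,0.45,0,-0.45,0.06,0,0,0,0.9,0,-0.52,0.07,0,0,0,1.4,0,-0.58,0.08,0,0,0,1.9,0,-0.65,0.09,0,0,0,2.4,0,-0.71,0.09,0,0,0,2.8,0]'
python3 - <<'E'
from h import *
s=r.state();print(s["tool_pos"],s["ft_force"])
d=get_image("top");cv2.imwrite("pics/t2.png",cv2.resize(d["color"][140:260,200:330],None,fx=5,fy=5,interpolation=cv2.INTER_CUBIC))
d=get_image("wrist");cv2.imwrite("pics/w2.png",d["color"])
E
```

```text
t: 4.58
tool_pos: [0.5148, 0.1474, 0.1311]
tool_rot: [0.767, -0.642, -0.0, 0.0]
ft_force: [1.0, -1.1, 0.8]
gripper_width: 0.0003
[0.51482336 0.14738248 0.13106681] [ 0.98820201 -1.13650301  0.83006572]
```

View pics/w2.png

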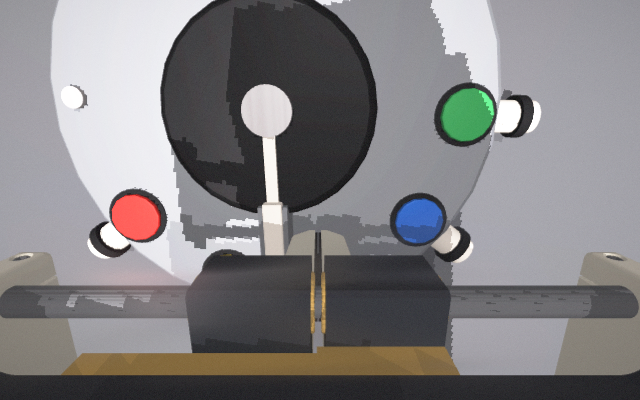

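The tab at (272,230) lies against the finger's left side, about midway between stops. I'll keep pushing.

Run:
```python
from h import *
C=np.array([.586,.1848]);L=[]
for dd in (-.35,-.4,-.45,-.5,-.55,-.6):
    a=-2.667+dd;e=np.array([np.cos(a),np.sin(a)]);cw=np.array([e[1],-e[0]])
    p=C+.076*e-.025*cw;L.append((*p,.131,117.2+np.degrees(dd)))
rows(L)
```

```text
[-0.05  0.01 -0.  ] [0.   0.   0.51]
[-0.11  0.02 -0.  ] [0.   0.   0.99]
[-0.18  0.04 -0.  ] [0.   0.   1.47]
[-0.24  0.04 -0.  ] [0.   0.   1.94]
[-0.31  0.05 -0.  ] [0.01 0.   2.42]
[-0.38  0.05 -0.  ] [0.01 0.   2.9 ]
```

```bash
python3 -m inch '[-0.05,0.01,0,0,0,0.5,0,-0.11,0.02,0,0,0,1.0,0,-0.18,0.04,0,0,0,1.5,0,-0.24,0.04,0,0,0,1.9,0,-0.31,0.05,0,0,0,2.4,0,-0.31,0.05,0,0,0,2.4,0,-0.31,0.05,0,0,0,2.4,0]'
python3 - <<'E'
from h import *
s=r.state();print(s["tool_pos"],s["ft_force"])
d=get_image("wrist");cv2.imwrite("pics/w3.png",d["color"])
E
```

```text
t: 5.55
tool_pos: [0.5088, 0.1649, 0.1311]
tool_rot: [-0.681, 0.732, -0.0, -0.0]
ft_force: [0.4, -0.4, -0.2]
gripper_width: 0.0001
[0.50877838 0.16488238 0.13109707] [ 0.37158354 -0.39774808 -0.17957552]
```

View pics/w3.png

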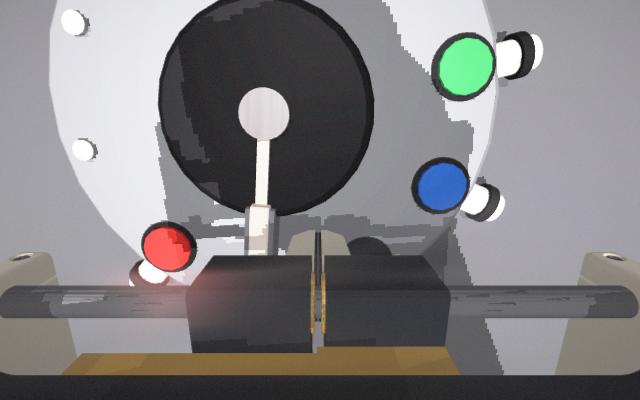

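The tab at (260,230) has swung clear of the finger. I'll back off slightly, lift, and check that it points at yellow.

```bash
python3 -m inch '[0.2,0,0,0,0,0,0,0.2,0,-0.5,0,0,0,0,0.2,0,-1.2,0,0,0,0,0.2,0,-2,0,0,0,0,0.2,0,-2.6,0,0,0,0,0.2,0,-2.6,0,0,0,0]'
python3 - <<'E'
from h import *
s=r.state();print(s["tool_pos"])
d=get_image("wrist");cv2.imwrite("pics/w4.png",d["color"])
Q=R.from_quat(s["tool_rot"]).as_matrix();Tc=d["tool_from_camera"];C=np.array([.586,.1848])
def proj(P):
    pt=Q.T@(np.array(P)-s["tool_pos"]);c=np.linalg.inv(Tc)@np.r_[pt,1];u=d["K"]@c[:3];return (u[:2]/u[2]).round(1)
for dd in(-.55,-.628,-.7):
    a=-2.667+dd;e=np.array([np.cos(a),np.sin(a)]);print(dd,proj([*(C+.089*e),.068]),proj([*(C+.110*e),.034]))
print(blobs(d,(22,120,120),(35,255,255),60))
rows([(.533,-.348,.25,90),(.533,-.348,.25,105)])
E
```

```text
t: 6.35
tool_pos: [0.5088, 0.152, 0.2896]
tool_rot: [-0.681, 0.733, -0.001, 0.002]
ft_force: [-0.1, -0.3, -0.3]
gripper_width: 0.0002
[0.50876765 0.15201344 0.2896458 ]
-0.55 [281.4 203.9] [285.3 213.3]
-0.628 [274.8 203.7] [278. 213.]
-0.7 [268.7 203. ] [271.3 212.2]
[(array([277.5, 215.8]), 407)]
[ 8.28 -1.02  0.63] [-0.02  0.01 -0.7 ]
[ 8.28 -1.02  0.63] [-0.02  0.01 -3.2 ]
```

View pics/w4.png

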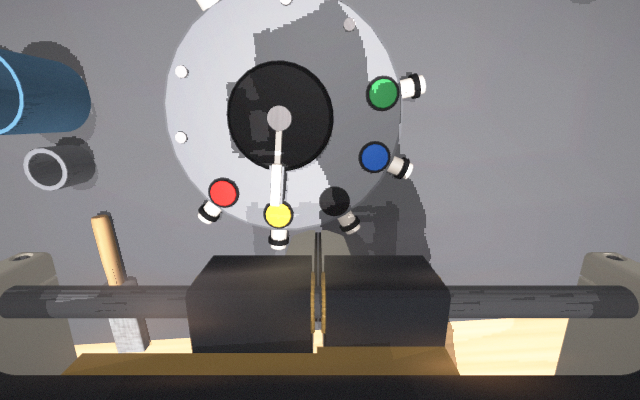

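The tab, ending at (276,205), points straight at the yellow tag at (278,215). Next, the button.

```bash
python3 -m inch '[0.9,-0.1,0,0,0,0,0,1.8,-0.2,0,0,0,0,0,2.7,-0.3,0,0,0,0,0,3.6,-0.4,0,0,0,0,0,4.5,-0.55,0,0,0,0,0,5.4,-0.65,0,0,0,0,0,6.3,-0.75,0.1,0,0,0,0,7.2,-0.9,0.3,0,0,0,0,8,-1.0,0.6,0,0,0,0,8.28,-1.02,0.63,0,0,0,0]'; python3 -m inch '[0,0,0,0,0,0,0,0,0,0,0,0,0,0]';python3 - <<'E'
from h import *
s=r.state();print(s["tool_pos"])
d=get_image("wrist");cv2.imwrite("pics/w5.png",d["color"])
Q=R.from_quat(s["tool_rot"]).as_matrix();Tc=d["tool_from_camera"]
def pix(u,v,z):
    w=Q@(Tc[:3,:3]@(np.linalg.inv(d["K"])@[u,v,1]));c=s["tool_pos"]+Q@Tc[:3,3];return c+w*(z-c[2])/w[2]
for c,a in blobs(d,(45,120,50),(80,255,255),60):
    z=np.median(d["z_map"][int(c[1])-2:int(c[1])+3,int(c[0])-2:int(c[0])+3]);p=Tc@np.r_[np.linalg.inv(d["K"])@[*c,1]*z,1]
    print(c,a,pix(*c,.07).round(4),(Q@p[:3]+s["tool_pos"]).round(4))
rows([(.533,-.348,.25,86)])
E
```

```text
t: 7.65
tool_pos: [0.5308, -0.3502, 0.2462]
tool_rot: [-0.68, 0.734, 0.002, -0.001]
ft_force: [0.3, 0.1, 0.5]
gripper_width: 0.0004
t: 7.9
tool_pos: [0.5333, -0.3452, 0.2492]
tool_rot: [-0.682, 0.732, 0.001, 0.0]
ft_force: [0.5, 0.9, 0.2]
gripper_width: 0.0007
[ 0.53325706 -0.34522674  0.24918612]
[321.  200.7] 749 [ 0.5329 -0.3477  0.07  ] [ 0.5335 -0.3478  0.0722]
[ 0.05  0.   -0.01] [-0.    0.01 -0.  ]
```

View pics/w5.png

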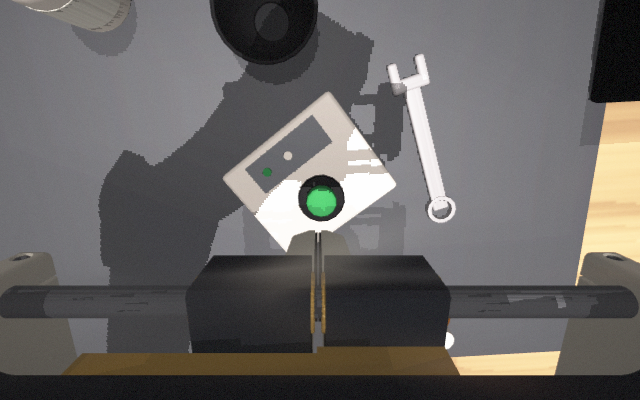

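The button at (321,201) measures (0.533,-0.348,0.072), which agrees with the earlier measurement. I'll descend and then press in small steps.

```bash
python3 -m inch '[0.04,0,0.4,0,0,0,0,0.04,0,0.8,0,0,0,0,0.04,0,1.2,0,0,0,0,0.04,0,1.45,0,0,0,0,0.04,0,1.45,0,0,0,0,0.04,0,1.45,0,0,0,0]'; python3 -m inch '[0,0,0.06,0,0,0,0,0,0,0.11,0,0,0,0,0,0,0.16,0,0,0,0,0,0,0.16,0,0,0,0]'
```

```text
t: 8.7
tool_pos: [0.5334, -0.3493, 0.1632]
tool_rot: [-0.681, 0.732, -0.001, 0.0]
ft_force: [0.9, -0.5, 0.3]
gripper_width: 0.0004
t: 9.2
tool_pos: [0.5331, -0.3495, 0.1528]
tool_rot: [-0.681, 0.732, -0.0, 0.0]
ft_force: [-0.5, 0.1, 3.7]
gripper_width: 0.0006
```

```bash
python3 -m inch '[0,0,0.04,0,0,0,0,0,0,0.07,0,0,0,0,0,0,0.07,0,0,0,0]'
```

```text
t: 9.57
tool_pos: [0.5331, -0.3495, 0.1502]
tool_rot: [-0.681, 0.732, -0.001, 0.0]
ft_force: [-3.6, 2.3, 20.7]
gripper_width: 0.0005
```

Force jumped to 20 N with the tip at 66 mm, 6 mm below the measured button top, so the button is at its bottom stop. Now I'll release and lift.

```bash
python3 -m inch '[0,0,-0.3,0,0,0,0,0,0,-0.8,0,0,0,0,0,0,-1.5,0,0,0,0,0,0,-2.2,0,0,0,0,0,0,-2.2,0,0,0,0,0,0,-2.2,0,0,0,0]';python3 - <<'E'
from h import *
s=r.state();print(s["tool_pos"],s["ft_force"])
d=get_image("wrist");Q=R.from_quat(s["tool_rot"]).as_matrix();Tc=d["tool_from_camera"]
for c,a in blobs(d,(45,120,50),(80,255,255),60):
    z=np.median(d["z_map"][int(c[1])-2:int(c[1])+3,int(c[0])-2:int(c[0])+3]);p=Tc@np.r_[np.linalg.inv(d["K"])@[*c,1]*z,1]
    print(c,a,(Q@p[:3]+s["tool_pos"]).round(4))
cv2.imwrite("pics/w6.png",d["color"])
d=get_image("top");cv2.imwrite("pics/t6.png",d["color"])
E
```

```text
t: 10.32
tool_pos: [0.5325, -0.3491, 0.2802]
tool_rot: [-0.681, 0.732, 0.0, -0.0]
ft_force: [0.3, -0.2, -0.9]
gripper_width: 0.0003
[ 0.53252612 -0.34908526  0.28016334] [ 0.26591768 -0.22735127 -0.85554557]
[316.5 192. ] 609 [ 0.5334 -0.3477  0.0725]
```

View pics/t6.png

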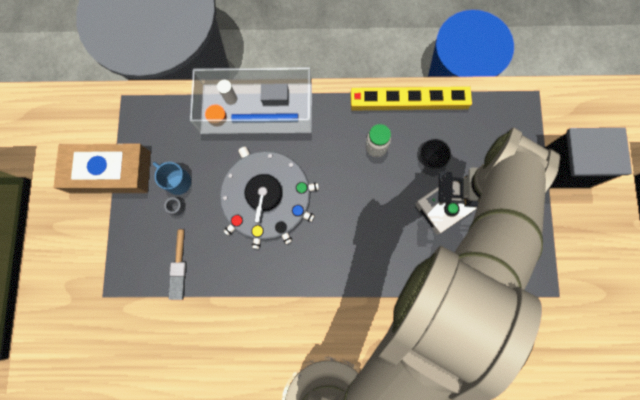

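View pics/w6.png

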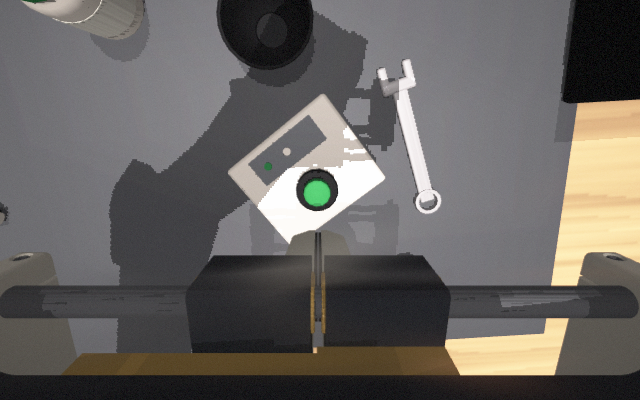

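The tab still points at yellow (258,231), and the button is back up at 72.5 mm. One more check: that the tip wasn't stopped early by the black bezel.

Run:
```python
from h import *
s=r.state();d=get_image("wrist");Q=R.from_quat(s["tool_rot"]).as_matrix();Tc=d["tool_from_camera"]
for u,v in((316,175),(300,190),(334,190),(301,183),(331,183),(316,192),(290,205),(350,185)):
    z=d["z_map"][v,u];p=Tc@np.r_[np.linalg.inv(d["K"])@[u,v,1]*z,1];print(d["color"][v,u],(Q@p[:3]+s["tool_pos"]).round(4))
```

```text
[61 60 61] [ 0.5482 -0.348   0.0623]
[50 47 46] [ 0.5337 -0.3306  0.0612]
[53 51 50] [ 0.5316 -0.3651  0.0627]
[57 52 57] [ 0.541  -0.3323  0.0618]
[56 54 58] [ 0.5394 -0.3625  0.0642]
[123 213  92] [ 0.5333 -0.347   0.0731]
[254 254 254] [ 0.5154 -0.3176  0.0501]
[254 254 254] [ 0.533  -0.3826  0.0513]
```

The bezel is at about 62 mm, below the 66 mm the tip reached, so the button itself bottomed. Handing in.

Run:
```python
from h import *
print(r.job_done())
```

```text
the job is handed in; nothing more can be done
None
```

I turned the dial one stop clockwise by pushing one side of the white tab with the shut fingers. It clicked over and swung to the yellow stop by itself. I then pressed the green start button down to its stop and let it go. The job is handed in at about 10.5 s; no verdict is reported.

- **Dial:** after the push, the tab pointed straight at the yellow tag in the wrist view. It still pointed there in the top view after the press.
- **Button:** the force rose to about 20 N with the tip 6 mm below the measured button top. The tip was still above the black bezel (about 62 mm), so the button itself was at its stop. After release it read 72.5 mm, back at its starting height.
- **Other objects:** I compared the pictures only by eye; nothing loose looked moved. The gripper ended about 12 cm clear of the button, touching nothing.
- **Disagreement:** the top and scene cameras differed by about 5 mm in x on the selector. I used the mean, and the wrist camera agreed with it to about 2 to 3 mm.

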